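# Flip the softener cap shut

## Task

Someone used the fabric softener and left its flip-top cap standing open: with the fingertips, tip the hinged cap of the wide, flat-sided bottle over and press it gently down until it is fully shut, then take the hand away. The bottle stays standing where it is and is not picked up. The two round flip-top bottles are rinsed and airing, so leave their caps open, and do not disturb anything else on the counter.

Things in the scene. Friction and masses are not known exactly. Their poses are not given: they have to be found in the camera images.
- softener: fabric softener, loose, 0.5 to 0.95 kg: white, blue band, the only wide flat-sided bottle: 64 mm deep (x), 96 mm wide (y), shoulders slope in from 122 to 162 mm, then a cap base 40 mm across, its flat top (deck) 182 mm above the counter. Origin: centre of the underside, z up. The cap hinges at the deck's back (+x) edge. A level push of 0.8 N at cap height can start to tip it
- softener_hinge (a point): centre of the softener cap's hinge line, at the back edge of the deck, 182 mm above the counter; its x axis is the bottle's x, pointing backward away from the bottle's axis, and the hinge line runs along y
- softener_cap (a joint): opening of the softener's lid, rad: 0 shut, 1.57 upright, more leans back over the hinge; starts at 1.1 to 1.9, limit 2.1. The lid is a disc 40 mm across, 10 mm thick, with a thumb lip farthest from the hinge; shut, its top is 192 mm above the counter. It stays where it is left and turns under about 0.2 N at its rim
- softener_cap_tip (a point): edge of the softener's lid farthest from the hinge, 40 mm from the hinge line, at half the lid's thickness (5 mm)
- round_short: short round flip-top bottle, empty and light (100 g), white with the same blue band and the same 40 mm cap: 68 mm across, deck 118 mm above the counter, its lid standing open (up to 160 mm high). Origin: centre of the underside. Its hinge is on its +x side. To be left alone
- round_short_cap_tip (a point): edge of the short round bottle's lid farthest from its hinge, 40 mm from it
- round_tall: slim taller round flip-top bottle, empty and light (100 g), white with the same blue band and the same 40 mm cap: 54 mm across, deck 166 mm above the counter, its lid standing open (up to 208 mm high). Origin: centre of the underside. Its hinge is on its +x side. To be left alone
- round_tall_cap_tip (a point): edge of the slim round bottle's lid farthest from its hinge, 40 mm from it
- jug: big white jug with a handle and a blue screw cap, 100 x 136 mm, 267 mm tall; bystander at the left. Origin: centre of the underside
- spray_a: white trigger spray bottle with grey head, 74 mm across, 241 mm tall, head reaching 64 mm out to its -x side; bystander at the left. Origin: centre of the underside
- spray_b: clear trigger spray bottle with white head, 66 mm across, 251 mm tall, head reaching 64 mm out to its -x side; bystander at the far left. Origin: centre of the underside
- powder_box: cardboard washing-powder box, 70 x 140 mm, 193 mm tall; bystander at the right. Origin: centre of the underside
- dosing_cup: small white open dosing cup, 60 mm across the rim, 45 mm high; bystander behind the bottles. Origin: centre of the underside
- soap_carton: flat paper carton of soap, 62 x 92 mm, 34 mm high; bystander in front of the bottles. Origin: centre of the underside
- scrub_brush: wooden-backed scrubbing brush, 130 x 45 mm, 36 mm high; bystander behind the bottles. Origin: centre of the underside
- tabs_jar: clear jar with white lid, 62 mm across, 75 mm high; bystander in front of the bottles. Origin: centre of the underside
Things that resemble listed ones, but are neither listed nor needed, are in the scene too. Leave any red or turquoise look-alike of the softener alone.

How it is judged:
By the outcome, as a careful person would: the job done as asked, in the order asked, and still so for the second after the job is handed in, with the robot touching nothing.
It also fails if it takes over 32 s, if anything falls off the work surface, if the arm or the gripper's body presses on something with over 40 N, if the wrist force passes 120 N, or if a joint passes its speed limit or range.

## Robot

A 6-joint arm with a two-finger parallel gripper is mounted at the origin on the work surface. World frame = base frame: x ahead of the robot, y to its left, z up, the work surface at z = 0. Lengths are in m, angles in degrees, forces in N, time in s.
With the tool pointing down it reaches from about 0.3 to 0.75 m from the base axis. Payload 8.5 kg.
Tool frame: the origin (TCP) lies midway between the tips of the shut fingers; the grasp point (between the pads) lies grasp_offset behind it (grasp_offset is the distance from the TCP to the grasp point, in m); z points along the fingers, y is the line along which they close (so a half turn about z gives the same grasp; the last joint's range is limited). The gripper opens to 85 mm and grips with 20 to 120 N. Pads are 22 mm wide; open, the fingers measure 114 mm over their backs; the gripper's body (76 mm by 85 mm) begins 54 mm behind the grasp point. The pads swing forward as they close: fully open they stand 13 mm farther back than shut.
Start: joints at [56.591, 21.807, 74.336, -0, 83.858, -12.336], TCP at [0.198, 0.513, 0.231] pointing down, gripper open.
Joint ranges: [-178.18, 178.18], [-50.72, 133.34], [12.68, 142.11], [-81.47, 261.47], [9.98, 163.14], [-165.26, 165.26]. Speed limits (degrees/s): [136.94, 136.94, 180, 180, 180, 180].

## Interface

Orientations are given as a 3x3 rotation matrix whose columns are the frame's x, y, z axes.
In Python, from rig import observe, get_image, camera_params, close_job, grasp_offset gives the robot as it stands.
- The arm moves only by the shell command python3 -m handwheel 'ROWS' [OPENING] [FORCE]. ROWS is JSON, a list of rows, each a list of 2 entries, a list of its own where there are three numbers: the shift along the tool's x, y, z as a fraction of full scale, then the turn, a rotation vector about the tool's x, y, z as a fraction of full scale. In form: [[[dx, dy, dz], [ax, ay, az]], ...]. A call has 1 to 10 rows; each row is the pose to reach, as a shift and turn from the pose commanded when the call began, along the tool's axes at that moment, turning the shorter way round; what a row does not reach only later rows make up. Full scale, the value 1, is 0.5 m for a shift and pi rad for a turn. A row lasts 1/10 s, in which the tool goes at most 50 mm and 8.59 degrees, less where a joint would pass 70% of its speed; a pose out of reach is approached as far as the arm can. A call with a number of a shift or a turn outside -1 to 1 is refused whole. A call with a gripper value outside its range is refused whole. OPENING is the opening, from 0 (shut) to 1 (fully open), set as the call begins (- or left out, the last holds). The fingers move at their own pace and stop on an object; FORCE is the grip in N (left out, the last holds). Time passes only in rows, so rows that repeat a pose let the fingers close. It gives the time, the measured TCP pose, the force, the opening and the grip force at its end, in the units of the state.
- observe(): the state, without advancing time (a new reading comes with each control period).
- get_image(name): name is "scene" or "top" or "wrist"; returns (picture, depth): 420x560x3 uint8, red, green, blue; 420x560 float32, m along the optical axis (not along the pixel's ray), 0 where there is no reading.
- camera_params(name): a dict with "K" (3x3 intrinsics, pixels), "R" (3x3) and "t" (3): a world point X has camera coordinates R X + t. Camera axes: x right, y down, z forward; pixel columns grow to the right and rows downward; lengths in m; the calibration is good to about 2 mm. A picture is of the moment at which its call begins: read the wrist's pose just before it. camera_params takes no time and is no camera call; for the wrist camera it gives the pose at the moment of the call.
- close_job(): hands the job in; it is judged then, once.
The state is a dict: "time_s": time; "q": joint angles; "qvel": joint speeds; "joint_efforts": joint torques, N m; "position": TCP position; "tool_rot": TCP orientation; "ft_force": force on the tool from outside, world axes, zero at the start; "wrist_torque": the same for the moment, N m; "grip_width": finger opening in m; "gripper_force": force on a finger pad.
Only numpy, scipy, OpenCV 4.12 (cv2) and the standard library are available. Lean on these libraries where they do the work, as an engineer would, in place of code of your own. Each camera call takes 0.05 s, during which the arm holds its last target. There are 200 camera calls.

## Working session

There is one attempt and no reset: what is moved stays moved. The work goes in short steps, Python scripts to look and compute and a shell command to move; the robot and the scene stay as the last step left them, time stands still between calls to the robot, and variables do not carry over. Pictures are saved under pics/ and viewed, at most 10 in all, crops included, and the job is handed in when it is done.

```bash
mkdir -p pics
cat > h.py <<'E'
import numpy as np, cv2
from rig import *
def grab(n):
    p=camera_params(n); im,d=get_image(n); 
    np.savez(f'{n}.npz',im=im,d=d,**{k:np.array(p[k]) for k in 'KRt'}); return im,d,p
def load(n): return np.load(f'{n}.npz')
def cloud(f):
    K,R,t,d=f['K'],f['R'],f['t'],f['d']
    v,u=np.mgrid[:d.shape[0],:d.shape[1]]
    c=np.stack([(u-K[0,2])/K[0,0]*d,(v-K[1,2])/K[1,1]*d,d],-1)
    X=(c-t)@R; X[d==0]=np.nan; return X
E
python3 - <<'E'
from h import *
a=grab('scene')[0]; b=grab('top')[0]
cv2.imwrite('pics/a.png',a[...,::-1]); cv2.imwrite('pics/b.png',b[...,::-1])
s=observe(); print(s['position'],s['tool_rot'],s['time_s'],grasp_offset)
E
```

```text
[0.1976301  0.5129894  0.23076636] [[-9.33101087e-01  3.59613483e-01 -7.09959612e-04]
 [ 3.59614085e-01  9.33100478e-01 -1.09924945e-03]
 [ 2.67158731e-04 -1.28102233e-03 -9.99999144e-01]] 0.1 0.0187
```

View pics/a.png

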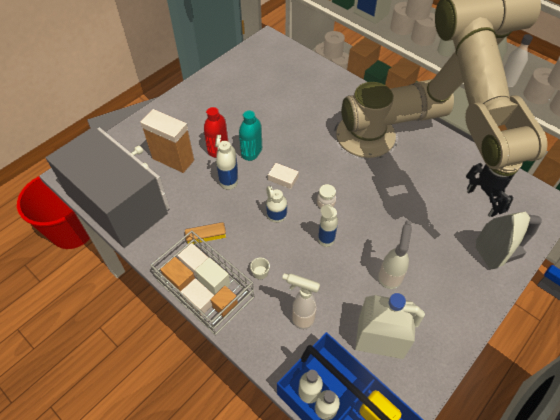

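View pics/b.png

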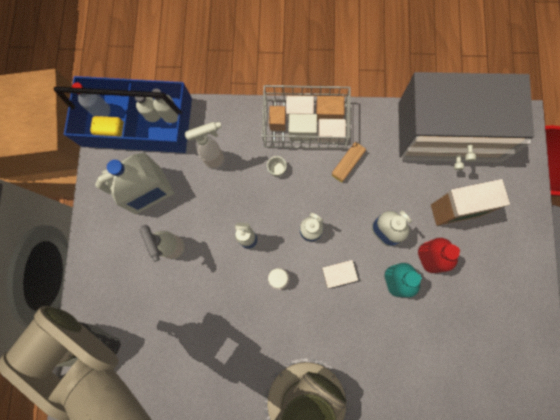

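Candidates with a blue band, as scene / top pixels:
- (227,165) / (393,228): wide
- (276,205) / (312,228): short round
- (328,225) / (246,236): slim round

The first fits the softener because it is the only wide, flat-sided one. The red and turquoise bottles are look-alikes. I'll measure it and confirm in one crop.

```bash
cat > m.py <<'E'
from h import *
def pts(n,u0,u1,v0,v1):
    f=load(n);X=cloud(f)[v0:v1,u0:u1].reshape(-1,3);c=f['im'][v0:v1,u0:u1].reshape(-1,3).astype(int)
    return X,c
E
python3 - <<'E'
from m import *
for n,b in(('top',(365,418,200,252)),('scene',(208,246,134,196))):
    X,c=pts(n,*b)
    whitish=(c.max(1)-c.min(1)<60)|(c[:,2]>c[:,0]+15)&(abs(c[:,2]-c[:,1])>25)
    red=(c[:,0]>c[:,2]+50); turq=(c[:,1]>c[:,0]+50)
    ok=~red&~turq&np.isfinite(X[:,0])
    for lo,hi in((.03,.12),(.12,.165),(.165,.178),(.178,.188),(.188,.2),(.2,.23)):
        m=ok&(X[:,2]>lo)&(X[:,2]<hi)
        if m.sum()>3: print(n,lo,m.sum(),X[m].mean(0).round(4),X[m,:2].min(0).round(3),X[m,:2].max(0).round(3))
    m=ok&(X[:,2]>.188)
    print(X[m][np.argsort(-X[m,2])][:40:4].round(3))
im=load('top')['im'][185:265,355:430];im2=load('scene')['im'][130:200,195:265]
cv2.imwrite('pics/c.png',np.hstack([cv2.resize(im,(390,416),interpolation=3),cv2.resize(im2,(400,416),interpolation=3)])[...,::-1])
E
```

```text
top 0.03 232 [ 0.4852 -0.2104  0.0772] [ 0.458 -0.253] [ 0.547 -0.189]
top 0.12 487 [ 0.4958 -0.2242  0.146 ] [ 0.46  -0.272] [ 0.546 -0.191]
top 0.165 21 [ 0.4973 -0.2206  0.173 ] [ 0.483 -0.243] [ 0.522 -0.213]
top 0.178 169 [ 0.5023 -0.2325  0.1824] [ 0.483 -0.251] [ 0.521 -0.213]
top 0.2 59 [ 0.5119 -0.2435  0.2184] [ 0.498 -0.26 ] [ 0.53  -0.231]
[[ 0.516 -0.241  0.228]
 [ 0.508 -0.244  0.225]
 [ 0.509 -0.25   0.224]
 [ 0.514 -0.238  0.222]
 [ 0.517 -0.24   0.222]
 [ 0.512 -0.246  0.221]
 [ 0.509 -0.248  0.22 ]
 [ 0.504 -0.246  0.219]
 [ 0.52  -0.239  0.219]
 [ 0.505 -0.249  0.217]]
scene 0.03 336 [ 0.5214 -0.204   0.0757] [ 0.388 -0.35 ] [ 0.547 -0.185]
scene 0.12 311 [ 0.5166 -0.2118  0.1438] [ 0.463 -0.257] [ 0.547 -0.188]
scene 0.165 37 [ 0.5089 -0.2219  0.1724] [ 0.488 -0.248] [ 0.524 -0.21 ]
scene 0.178 86 [ 0.5028 -0.2296  0.1826] [ 0.48 -0.25] [ 0.522 -0.207]
scene 0.188 8 [ 0.5109 -0.2344  0.1927] [ 0.495 -0.262] [ 0.529 -0.223]
scene 0.2 39 [ 0.5187 -0.2386  0.2148] [ 0.503 -0.253] [ 0.53  -0.227]
[[ 0.509 -0.247  0.225]
 [ 0.513 -0.243  0.222]
 [ 0.505 -0.242  0.221]
 [ 0.521 -0.23   0.219]
 [ 0.516 -0.245  0.217]
 [ 0.527 -0.233  0.217]
 [ 0.527 -0.229  0.215]
 [ 0.527 -0.239  0.208]
 [ 0.53  -0.232  0.206]
 [ 0.526 -0.232  0.203]]
```

View pics/c.png

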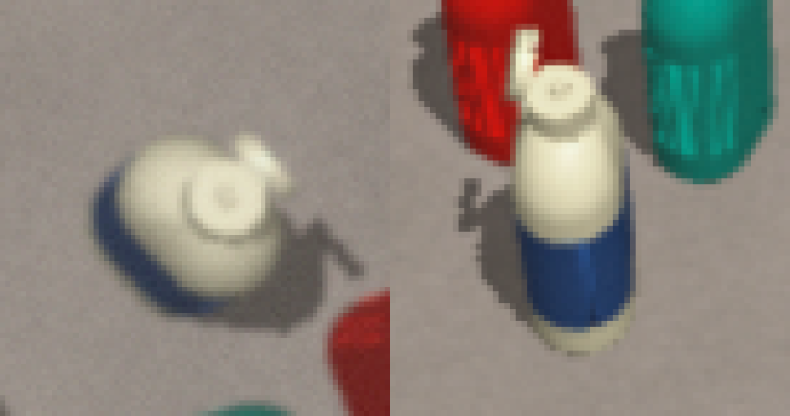

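The crop shows the wide bottle with its lid standing on the deck's up-right side: hinge near (258,190) and deck centre near (228,197) in the left half. This is the softener. Next I get its yaw and lid angle.

Run:
```python
from m import *
A=[];
for n,b in(('top',(365,418,200,252)),('scene',(208,246,134,196))):
    X,c=pts(n,*b)
    ok=~(c[:,0]>c[:,2]+50)&~(c[:,1]>c[:,0]+50)&np.isfinite(X[:,0])
    X=X[ok];A.append(X)
    b=X[(X[:,2]>.1)&(X[:,2]<.15)]
    r=cv2.minAreaRect((b[:,:2]*1000).astype(np.float32));print(n,'body',r)
    L=X[X[:,2]>.2];m=L.mean(0);w=np.linalg.svd(L-m)[2];print('lid',m.round(4),w[2].round(3),'yaw',np.degrees(np.arctan2(w[2,1],w[2,0])))
    # hor. line direction by PCA of lid xy
    w=np.linalg.svd((L-m)[:,:2])[2];print('lid line dir',np.degrees(np.arctan2(w[0,1],w[0,0])))
    dk=X[(X[:,2]>.179)&(X[:,2]<.187)];print('deck',cv2.minEnclosingCircle((dk[:,:2]*1000).astype(np.float32)))
A=np.vstack(A);b=A[(A[:,2]>.1)&(A[:,2]<.15)]
print('both',cv2.minAreaRect((b[:,:2]*1000).astype(np.float32)))
c0=np.array([.502,-.231])
for y in(-60,-55,-50,-45,-40,-35):
    d=np.array([np.cos(np.radians(y)),np.sin(np.radians(y))]);L=A[A[:,2]>.19];print(y,np.percentile((L[:,:2]-c0)@d,[2,25,50,75,98]).round(4),np.percentile((L[:,:2]-c0)@[-d[1],d[0]],[2,50,98]).round(4))
d=np.array([np.cos(np.radians(-50)),np.sin(np.radians(-50))])
for n,L in(('all',A[A[:,2]>.19]),):
    for z in np.arange(.19,.23,.006):
        q=L[(L[:,2]>z)&(L[:,2]<z+.006)]
        if len(q):print(z.round(3),((q[:,:2]-c0)@d).round(4)[:12])
```

```text
top body ((501.026123046875, -230.85714721679688), (94.024169921875, 60.663455963134766), 44.33297348022461)
lid [ 0.5119 -0.2435  0.2184] [ 0.631 -0.688  0.358] yaw -47.45110317024242
lid line dir -138.19961873512312
deck ((502.8971862792969, -232.9589080810547), 20.341217041015625)
scene body ((474.49285888671875, -252.10716247558594), (167.64785766601562, 63.858253479003906), 39.2016487121582)
lid [ 0.5187 -0.2386  0.2148] [ 0.695 -0.552  0.461] yaw -38.44101311923237
lid line dir 37.921220947260686
deck ((501.9312438964844, -228.3509063720703), 22.09882926940918)
both ((474.49285888671875, -252.10716247558594), (167.64785766601562, 63.858253479003906), 39.2016487121582)
-60 [0.0081 0.0126 0.0151 0.0184 0.0249] [-0.0146  0.006   0.0222]
-55 [0.0098 0.0128 0.0158 0.0187 0.0247] [-0.016   0.0046  0.0212]
-50 [0.0102 0.0132 0.0161 0.0186 0.0239] [-0.0181  0.0033  0.0197]
-45 [0.0097 0.0132 0.0163 0.0192 0.0244] [-0.02    0.002   0.0181]
-40 [0.0089 0.0136 0.0165 0.0195 0.025 ] [-0.0217  0.0007  0.0169]
-35 [0.0081 0.0131 0.0163 0.0198 0.0258] [-0.0229 -0.0006  0.0152]
0.19 [ 0.0272 -0.0037  0.0235  0.0171]
0.196 [0.0136 0.0227 0.0196]
0.202 [0.0205 0.0171 0.0174 0.0248 0.0239 0.0231 0.0228 0.019  0.0156 0.0186
 0.0161]
0.208 [0.0212 0.017  0.0142 0.0209 0.0233 0.0152 0.0178 0.0204 0.0135 0.0223
 0.0184 0.0115]
0.214 [0.0177 0.0198 0.0139 0.0159 0.0168 0.019  0.0118 0.0132 0.0174 0.02
 0.0118 0.0168]
0.22 [0.0149 0.013  0.0152 0.0166 0.0108 0.0128 0.0149 0.016  0.0188 0.0106
 0.0176 0.0186]
0.226 [0.0169 0.0117]
```

Body 94x61 at yaw -45.5°, axis at (0.502,-0.231), deck at 0.182, lid leaning forward at about 1.2 rad; all agree with the given sizes. The plan is to shut the fingers, put tool x along the push direction (azimuth 134.4°), come down behind the lid, and sweep it over. First, raise, turn and close.

```bash
cat > go.py <<'E'
# where: target in bottle frame (xb, yb, z) -> shift in tool axes / 0.5
import sys; from h import *
s=observe();R=np.array(s['tool_rot']);p=np.array(s['position'])
y=np.radians(-45.6);d=np.array([np.cos(y),np.sin(y),0]);e=np.array([-d[1],d[0],0]);c=np.array([.502,-.231,0])
q=p-c;print('now xb,yb,z mm',(np.array([q@d,q@e,p[2]])*1000).round(1),'t',s['time_s'],'F',np.round(s['ft_force'],2),'x az',np.degrees(np.arctan2(R[1,0],R[0,0])).round(2),'w',s['grip_width'])
a=np.array(list(map(float,sys.argv[1:])))/1000
for i in range(0,len(a),3): print('to',a[i:i+3],((R.T@(c+a[i]*d+a[i+1]*e+[0,0,a[i+2]]-p))/.5).round(4))
E
python3 -m handwheel '[[[0,0,-0.1],[0,0,0.045]],[[0,0,-0.2],[0,0,0.09]],[[0,0,-0.24],[0,0,0.137]],[[0,0,-0.24],[0,0,0.137]]]' 0 20
python3 go.py 50 0 350 50 0 240
```

```text
time_s: 0.5
position: [0.1981, 0.5137, 0.3542]
tool_rot: [[-0.696, 0.718, 0.003], [0.718, 0.696, 0.005], [0.001, 0.006, -1.0]]
ft_force: [0.3, 0.6, 0.4]
grip_width: 0.0283
gripper_force: 0.0
now xb,yb,z mm [-744.7  303.9  354.2] t 0.5 F [0.33 0.59 0.37] x az 134.11 w 0.02827960850747769
to [0.05 0.   0.35] [-1.5925 -0.5999  0.003 ]
to [0.05 0.   0.24] [-1.5928 -0.6011  0.223 ]
```

```bash
python3 -m handwheel '[[[-0.8,-0.3,0],[0,0,0]],[[-0.8,-0.3,0],[0,0,0]],[[-0.8,-0.3,0],[0,0,0]],[[-0.8,-0.3,0],[0,0,0]],[[-0.8,-0.3,0],[0,0,0]],[[-0.8,-0.3,0],[0,0,0]],[[-0.8,-0.3,0],[0,0,0]],[[-0.8,-0.3,0],[0,0,0]],[[-0.8,-0.3,0],[0,0,0]],[[-0.8,-0.3,0],[0,0,0]]]'
python3 go.py 50 0 350
```

```text
time_s: 1.5
position: [0.3703, 0.1195, 0.3496]
tool_rot: [[-0.696, 0.718, -0.003], [0.718, 0.696, -0.001], [0.002, -0.003, -1.0]]
ft_force: [-0.6, -0.4, -1.0]
grip_width: 0.0001
gripper_force: 0.0
now xb,yb,z mm [-342.6  151.1  349.6] t 1.5 F [-0.57 -0.41 -1.02] x az 134.14 w 9.633589129765603e-05
to [0.05 0.   0.35] [-0.7866 -0.2988 -0.0015]
```

```bash
python3 -m handwheel '[[[-0.787,-0.299,0],[0,0,0]],[[-0.787,-0.299,0],[0,0,0]],[[-0.787,-0.299,0],[0,0,0]],[[-0.787,-0.299,0],[0,0,0]],[[-0.787,-0.299,0],[0,0,0]],[[-0.787,-0.299,0],[0,0,0]],[[-0.787,-0.299,0],[0,0,0]],[[-0.787,-0.299,0],[0,0,0]],[[-0.787,-0.299,0],[0,0,0]],[[-0.787,-0.299,0],[0,0,0]]]'
python3 - <<'E'
from h import *
a=grab('wrist')[0];b=grab('scene')[0];cv2.imwrite('pics/d.png',np.hstack([cv2.resize(a,(400,300)),cv2.resize(b[60:210,130:330],(400,300))])[...,::-1])
E
python3 go.py 50 0 214
```

```text
time_s: 2.5
position: [0.5378, -0.2657, 0.3481]
tool_rot: [[-0.698, 0.716, -0.004], [0.716, 0.698, 0.003], [0.005, -0.001, -1.0]]
ft_force: [0.1, 0.9, -0.7]
grip_width: -0.0001
gripper_force: 0.0
now xb,yb,z mm [ 47.6   2.7 350.1] t 2.6 F [ 0.05 -0.2  -0.3 ] x az 134.37 w 0.00029574119460978746
to [0.05  0.    0.214] [-0.0055 -0.0054  0.2722]
```

View pics/d.png

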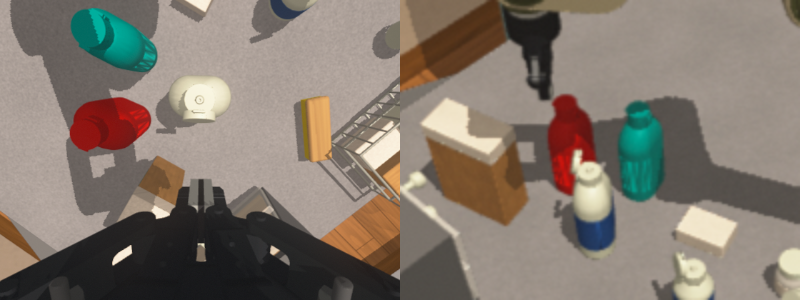

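The wrist view (left half) shows the softener square to the tool: deck at (199,100), lid at (200,115), fingers at (202,195) and in line behind it. I'll refine the lid's position from this nearer depth.

Run:
```python
from h import *
f=load('wrist');X=cloud(f)
y=np.radians(-45.6);d=np.array([np.cos(y),np.sin(y)]);e=np.array([-d[1],d[0]]);c=np.array([.502,-.231])
P=X[95:180,225:335].reshape(-1,3);P=P[np.isfinite(P[:,0])]
B=np.c_[(P[:,:2]-c)@d,(P[:,:2]-c)@e,P[:,2]]*1000
m=(B[:,2]>179)&(B[:,2]<186)&(B[:,0]<15);print('deck',np.percentile(B[m],[1,50,99],axis=0).round(1))
L=B[(B[:,2]>190)&(B[:,2]<240)];print('lid',len(L))
for z in range(188,236,4):
    q=L[(L[:,2]>=z)&(L[:,2]<z+4)]
    if len(q):print(z,len(q),np.percentile(q[:,0],[2,50,98]).round(1),np.percentile(q[:,1],[2,98]).round(1))
```

```text
deck [[-17.7 -19.2 180. ]
 [ -1.   -0.8 181.9]
 [ 13.6  18.3 185.6]]
lid 764
188 13 [28.  28.9 29. ] [-13.9   9.7]
192 21 [27.2 27.5 28.7] [-16.   14.1]
196 27 [25.7 26.8 27.1] [-20.1  16.3]
200 28 [19.9 25.4 26.6] [-17.6  16.2]
204 51 [14.4 23.8 25.1] [-20.7  18.1]
208 73 [12.6 21.4 23.6] [-20.5  18. ]
212 118 [11.7 17.6 23. ] [-18.4  16.1]
216 176 [10.6 15.6 21.5] [-15.7  13.3]
220 195 [11.4 16.7 20.1] [-10.7   8.2]
224 62 [ 9.8 11.4 12.4] [-7.7  5.7]
```

Lid outer face runs from xb=29 mm at z=190 to 20 mm at z=221, so the lid is at about 1.29 rad. Deck is at 182, as specified. Descend behind it.

```bash
python3 -m handwheel '[[[-0.008,0,0.06],[0,0,0]],[[-0.008,0,0.13],[0,0,0]],[[-0.008,0,0.2],[0,0,0]],[[-0.008,0,0.25],[0,0,0]],[[-0.008,0,0.27],[0,0,0]],[[-0.008,0,0.27],[0,0,0]],[[-0.008,0,0.27],[0,0,0]]]'
python3 - <<'E'
from h import *
a=grab('wrist')[0];b=grab('scene')[0];cv2.imwrite('pics/e.png',np.hstack([cv2.resize(a,(400,300)),cv2.resize(b[110:200,170:290],(400,300))])[...,::-1])
E
python3 go.py 33 0 215 20 0 214 10 0 208 3 0 201 -3 0 194
```

```text
time_s: 3.3
position: [0.5404, -0.2666, 0.218]
tool_rot: [[-0.699, 0.715, 0.002], [0.715, 0.699, -0.001], [-0.002, 0.0, -1.0]]
ft_force: [0.2, -0.7, -0.4]
grip_width: 0.0003
gripper_force: 0.0
now xb,yb,z mm [ 52.6   2.3 218. ] t 3.4 F [-0.37  0.29 -1.05] x az 134.29 w -0.00040211951882160324
to [0.033 0.    0.215] [ 0.0392 -0.0046  0.0059]
to [0.02  0.    0.214] [ 0.0652 -0.0047  0.0079]
to [0.01  0.    0.208] [ 0.0852 -0.0047  0.0198]
to [0.003 0.    0.201] [ 0.0993 -0.0047  0.0338]
to [-0.003  0.     0.194] [ 0.1113 -0.0048  0.0477]
```

View pics/e.png

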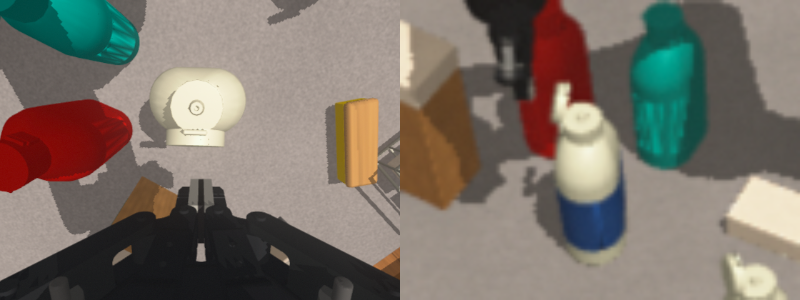

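```bash
python3 -m handwheel '[[[0.025,-0.005,0.006],[0,0,0]],[[0.037,-0.005,0.006],[0,0,0]],[[0.046,-0.005,0.006],[0,0,0]],[[0.055,-0.005,0.006],[0,0,0]],[[0.064,-0.005,0.008],[0,0,0]],[[0.073,-0.005,0.01],[0,0,0]],[[0.085,-0.005,0.016],[0,0,0]],[[0.095,-0.005,0.022],[0,0,0]],[[0.103,-0.005,0.027],[0,0,0]],[[0.111,-0.005,0.032],[0,0,0]]]'
python3 - <<'E'
from h import *
a=grab('wrist')[0];b=grab('scene')[0];cv2.imwrite('pics/f.png',np.hstack([cv2.resize(a,(400,300)),cv2.resize(b[110:200,170:290],(400,300))])[...,::-1])
E
python3 go.py -6 0 196 -6 0 192 -6 0 191
```

```text
time_s: 4.4
position: [0.4991, -0.2287, 0.2]
tool_rot: [[-0.698, 0.716, -0.0], [0.716, 0.698, 0.0], [0.0, -0.0, -1.0]]
ft_force: [0.3, 0.7, -0.3]
grip_width: -0.0002
gripper_force: 0.0
now xb,yb,z mm [ -3.9  -0.4 200. ] t 4.5 F [-0.66 -0.16 -0.22] x az 134.27 w 7.401910691659715e-05
to [-0.006  0.     0.196] [0.0042 0.0008 0.008 ]
to [-0.006  0.     0.192] [0.0042 0.0008 0.016 ]
to [-0.006  0.     0.191] [0.0042 0.0008 0.018 ]
```

View pics/f.png

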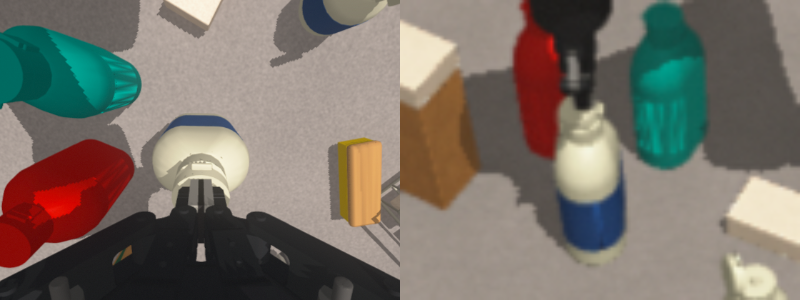

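The lid is nearly down under the fingertips at (203,180) in the left half, and the bottle is standing. Now press slowly.

```bash
python3 -m handwheel '[[[0.008,0,0.003],[0,0,0]],[[0.012,0,0.006],[0,0,0]],[[0.012,0,0.009],[0,0,0]],[[0.012,0,0.012],[0,0,0]],[[0.012,0,0.014],[0,0,0]],[[0.012,0,0.014],[0,0,0]]]'; python3 go.py -10 0 191
```

```text
time_s: 5.1
position: [0.4952, -0.2247, 0.1931]
tool_rot: [[-0.698, 0.716, -0.0], [0.716, 0.698, 0.0], [0.0, -0.0, -1.0]]
ft_force: [-0.8, 0.0, -0.4]
grip_width: -0.0002
gripper_force: 0.0
now xb,yb,z mm [ -9.2  -0.4 193.1] t 5.1 F [-0.82  0.04 -0.44] x az 134.26 w -0.0001522189914771592
to [-0.01   0.     0.191] [0.0015 0.0009 0.0043]
```

```bash
python3 -m handwheel '[[[0,0,0.001],[0,0,0]],[[0,0,0.002],[0,0,0]],[[0,0,0.002],[0,0,0]]]'; python3 -m handwheel '[[[0,0,0.001],[0,0,0]],[[0,0,0.001],[0,0,0]]]'
```

```text
time_s: 5.4
position: [0.4952, -0.2247, 0.1923]
tool_rot: [[-0.698, 0.716, -0.0], [0.716, 0.698, -0.0], [0.0, -0.0, -1.0]]
ft_force: [0.2, -0.5, -0.7]
grip_width: 0.0001
gripper_force: 0.0
time_s: 5.6
position: [0.4953, -0.2247, 0.192]
tool_rot: [[-0.698, 0.716, 0.0], [0.716, 0.698, -0.0], [-0.0, 0.0, -1.0]]
ft_force: [-0.2, 0.6, 1.1]
grip_width: -0.0001
gripper_force: 1.0
```

Contact may be starting. Continue in half-millimetre steps until a clear press of a few newtons shows.

```bash
python3 -m handwheel '[[[0,0,0.001],[0,0,0]],[[0,0,0.001],[0,0,0]]]' | grep -E 'pos|ft'; python3 -m handwheel '[[[0,0,0.001],[0,0,0]],[[0,0,0.001],[0,0,0]]]'| grep -E 'pos|ft'
```

```text
position: [0.4953, -0.2247, 0.192]
ft_force: [-1.1, 1.0, 5.9]
position: [0.4954, -0.2248, 0.1919]
ft_force: [-1.6, 1.6, 8.4]
```

Firm contact at z=0.192, the shut height, with 8 N. Lift straight away and look.

```bash
python3 -m handwheel '[[[0,0,-0.006],[0,0,0]],[[0,0,-0.02],[0,0,0]],[[0,0,-0.07],[0,0,0]],[[0,0,-0.15],[0,0,0]],[[-0.08,0,-0.24],[0,0,0]],[[-0.16,0,-0.3],[0,0,0]],[[-0.2,0,-0.3],[0,0,0]],[[-0.2,0,-0.3],[0,0,0]],[[-0.2,0,-0.3],[0,0,0]]]' | grep -E 'pos|ft'
python3 - <<'E'
from h import *
a=grab('wrist')[0];b=grab('scene')[0];cv2.imwrite('pics/g.png',np.hstack([cv2.resize(a,(400,300)),cv2.resize(b[110:260,170:370],(400,300))])[...,::-1])
X=cloud(load('wrist'));y=np.radians(-45.6);d=np.array([np.cos(y),np.sin(y)]);e=np.array([-d[1],d[0]]);c=np.array([.502,-.231])
P=X.reshape(-1,3);P=P[np.isfinite(P[:,0])];B=np.c_[(P[:,:2]-c)@d,(P[:,:2]-c)@e,P[:,2]]*1000
B=B[(abs(B[:,0])<35)&(abs(B[:,1])<30)&(B[:,2]>178)&(B[:,2]<240)]
print(len(B),np.percentile(B,[1,50,99],axis=0).round(1));T=B[B[:,2]>188]
for s in range(-24,24,8):
    q=T[(T[:,0]>=s)&(T[:,0]<s+8)]
    if len(q):print(s,len(q),np.median(q[:,2]).round(1))
E
```

```text
position: [0.5649, -0.2962, 0.34]
ft_force: [-0.0, 0.2, 0.3]
2054 [[-21.9 -19.  184.3]
 [  0.4  -0.7 191.7]
 [ 21.9  18.2 193.4]]
-24 63 191.7
-16 389 191.8
-8 467 191.8
0 468 191.8
8 396 191.8
16 136 191.7
```

View pics/g.png

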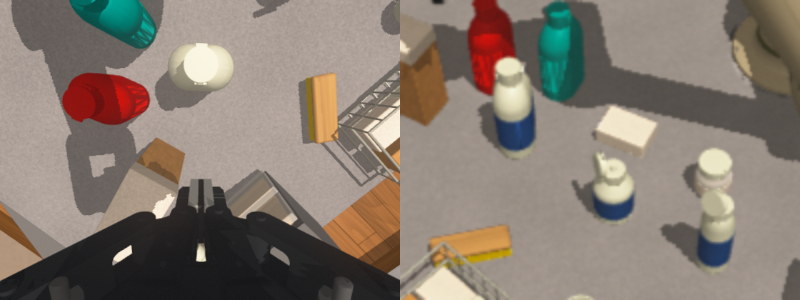

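The softener (right half, (512,105)) stands with its lid shut and level at 191.8 mm. The round bottles are untouched and the hand is clear.

```bash
python3 -c "from rig import *;print(close_job())"
```

```text
the job is handed in; nothing more can be done
None
```

The softener's cap is fully shut (lid level at 192 mm), the bottle is still standing in place, nothing else was touched, and the job is handed in.

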